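# Unlock the photo lamp's battery box with the coin key

## Task

Take the orange coin key from its wooden stand and use it to unlock the photo lamp's battery box: seat its blade in the slotted brass fastener, push the fastener in against its spring, turn it anticlockwise from the red mark to the green mark and let it spring up again. Then put the key back in its stand, fully home. Be gentle: never load the fastener with more than 30 N, by pressing or by forcing the turn; touch the box with nothing but the key, and leave the bowl, the sherd and the scale bar where they lie.

Things in the scene. Friction and masses are not known exactly. Their poses are not given: they have to be found in the camera images.
- box: Battery box of the photo lamp, fixed: 140 mm along its x, 110 mm along its y, 90 mm tall, black with a grey top. Origin: centre of its underside, z up. In the middle of its top is a round well, 50 mm across, 34 mm deep; in it sits the brass fastener head, 45 mm across, face up, flat, with one straight slot.
- well_mouth (a point): Centre of the well's mouth, level with the box's top; the fastener's axis is the vertical through it. Slot in the head: 7 mm wide, 36 mm long, 8 mm deep, centred on the axis. The head's face lies 3 to 15 mm below this point: the depth differs each time and is not reported, so feel for it.
- fastener (a joint): Turn of the head in rad, anticlockwise from above positive; the slot runs along (box yaw + this). Locked near 0 (play -0.08 to 0.1), open from 1.25, best 1.40, hard end stop at 1.57. Turning takes about 0.1 N m, but the detent lets it pass only while the head is held down as told at red_dot. The blade has some 0.1 rad of play in the slot.
- red_dot (a point): Red dot (locked) on the box's top, 34 mm from the fastener's axis towards the box's +x. The head is on a spring: it starts to go down at 4 N, then 1 N more per mm. Held down 3.5 mm or more (7.5 N) it is free to turn; it bottoms hard at 5.5 mm (9.5 N). Let go at either end of its turn, it springs up and is locked there.
- green_dot (a point): Green dot (open) on the box's top, 34 mm from the fastener's axis, 1.40 rad anticlockwise from the red dot. A white dot at one end of the slot points to red when locked, to green when open.
- key: Coin key, loose, 40 to 85 g, upright in its stand, blade down. Origin: middle of the blade's tip, z up along the key. Blade: 28 mm wide along x, 4 mm thick along y (2 mm in the lowest 3 mm), 34 mm long. Above it, from 34 to 80 mm, an orange block handle, 40 mm along x, 16 mm along y; grip it across the 16 mm. Both ways round are alike.
- stand: Wooden key stand, fixed to the bench: 60 mm along its x, 80 mm along its y, 45 mm tall. Origin: centre of its underside. In the middle of its top is a slot 34 mm along x, 8 mm along y, 40 mm deep; the key's handle rests on the top by its shoulders, so that the blade's tip is 11 mm above the bench.
- bowl: Terracotta bowl, 110 mm across, 55 mm tall; origin under its centre. To be left alone.
- sherd: Flat terracotta sherd, about 75 x 50 x 9 mm; origin under its centre. To be left alone.
- scale_bar: Black and white photo scale bar, 100 x 20 x 5 mm; origin under its centre. To be left alone.
Things that resemble listed ones, but are neither listed nor needed, are in the scene too. What is meant by the key is not turquoise, and is the smaller of those in its own colour. There is more than one size of the box; the job needs the larger.

How it is judged:
By the outcome, as a careful person would: the job done as asked, in the order asked, and still so for the second after the job is handed in, with the robot touching nothing.
It also fails if it takes over 58 s, if anything falls off the work surface, if the arm or the gripper's body presses on something with over 40 N, if the wrist force passes 120 N, or if a joint passes its speed limit or range.

## Robot

A 6-joint arm with a two-finger parallel gripper is mounted at the origin on the work surface. World frame = base frame: x ahead of the robot, y to its left, z up, the work surface at z = 0. Lengths are in m, angles in rad, forces in N, time in s.
With the tool pointing down it reaches from about 0.35 to 0.85 m from the base axis. Payload 8.1 kg.
Tool frame: the origin (TCP) lies between the finger pads; the fingertips stand 14 mm ahead of it and the grasp point (between the pads) lies 5 mm behind it (robot.tcp_to_tips is the z of the fingertips in the tool frame, in m); z points along the fingers, y is the line along which they close (so a half turn about z gives the same grasp; the last joint's range is limited). The gripper opens to 93 mm and grips with 3 to 60 N. Pads are 15 mm wide; open, the fingers measure 128 mm over their backs; the gripper's body (75 mm by 188 mm) begins 65 mm behind the grasp point.
Start: joints at [1.188, 0.13, 1.488, -0, 1.523, -0.085], TCP at [0.176, 0.574, 0.233] pointing down, gripper open.
Joint ranges: [-2.96, 2.96], [-0.89, 2.26], [0.02, 2.5], [-1.34, 4.48], [0, 2.73], [-2.66, 2.66]. Speed limits (rad/s): [2.39, 2.39, 2.79, 3.14, 3.14, 3.14].

## Interface

Orientations are given as a rotation vector (axis times angle).
In Python, from plant import sensors, read_camera, robot gives the robot as it stands.
- The arm moves only by the shell command python3 -m inch 'ROWS' [FORCE]. ROWS is a JSON list of rows, 1 to 20 of them, each written [opening, [dx, dy, dz], turn]: the finger opening in m, then dx, dy, dz in shares of the most that a row can go, 1 being 50 mm, then a turn about the tool's z in shares of pi/2 rad (1.0 is pi/2 rad); each row shifts and turns the commanded pose from where the row before left it, along the tool's axes as they then stand; what a row does not reach is not made up. A row lasts 1/10 s, in which the tool goes at most 0.05 m and 0.15 rad, less where a joint would pass 70% of its speed; a pose out of reach is approached as far as the arm can. The fingers move at their own pace and stop on an object; FORCE is the grip in N (left out, the last holds). Time passes only in rows, so rows that do not move let the fingers close. It prints the time, the measured TCP pose, the force, the opening and the grip force at its end. Shift and turn numbers lie between -1 and 1, and a call with a number outside is refused. Input that does not fit is refused with a message, and nothing moves.
- sensors.read_state(): the state, without advancing time (a new reading comes with each control period).
- read_camera(name): name is "scene" or "top" or "wrist"; returns a dict with "image" (400x640x3 uint8, red, green, blue), "depth" (400x640 float32, m along the optical axis (not along the pixel's ray), 0 where there is no reading), "fx", "fy", "cx", "cy" (pixels), "R" (3x3) and "t" (3): a world point X has camera coordinates R X + t. Camera axes: x right, y down, z forward; pixel columns grow to the right and rows downward; lengths in m; the calibration is good to about 2 mm. A picture is of the moment at which its call begins.
- robot.close_job(): hands the job in; it is judged then, once.
The state is a dict: "t": time; "q": joint angles; "dq": joint speeds; "joint_torque": joint torques, N m; "tool_pos": TCP position; "orientation": TCP orientation; "force": force on the tool from outside, world axes, zero at the start; "wrist_torque": the same for the moment, N m; "opening": finger opening in m; "gripper_force": force on a finger pad.
Only numpy, scipy, OpenCV 4.12 (cv2) and the standard library are available. Lean on these libraries where they do the work, as an engineer would, in place of code of your own. Each camera call takes 0.05 s, during which the arm holds its last target. There are 200 camera calls.

## Working session

There is one attempt and no reset: what is moved stays moved. The work goes in short steps, Python scripts to look and compute and a shell command to move; the robot and the scene stay as the last step left them, time stands still between calls to the robot, and variables do not carry over. Pictures are saved under pics/ and viewed, at most 10 in all, crops included, and the job is handed in when it is done.

```bash
mkdir -p pics; ls
python3 - <<'E'
from plant import sensors, read_camera, robot
import cv2, numpy as np
for n in ("top","scene"):
    c=read_camera(n); np.savez(f"{n}.npz",**c)
    cv2.imwrite(f"pics/{n}0.png",c["image"][:,:,::-1])
    print(n,c["fx"],c["cx"],c["cy"],-c["R"].T@c["t"],c["R"].round(2).tolist())
s=sensors.read_state();print(s["t"],s["orientation"],s["force"],robot.tcp_to_tips)
E
```

```text
pics
top 432.46479261679593 320.3950481030465 205.8499806616617 [ 0.4052103  -0.03841288  0.97064839] [[0.02, -1.0, -0.0], [-0.98, -0.02, -0.2], [0.2, 0.0, -0.98]]
scene 364.3028542688899 323.75906502870515 197.74804253731097 [ 1.15682401 -0.04147936  0.53107775] [[0.01, 1.0, 0.01], [0.63, 0.0, -0.78], [-0.78, 0.01, -0.63]]
0.1 [-4.66021356e-01 -3.10645388e+00  2.52597755e-03] [ 0.1783342  -0.06432718  0.17816714] 0.014
```

View pics/top0.png

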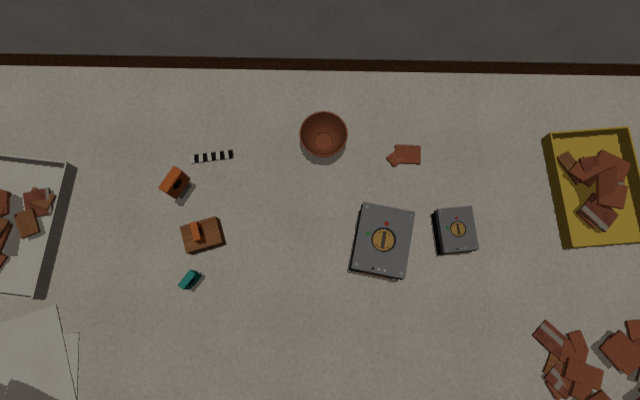

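View pics/scene0.png

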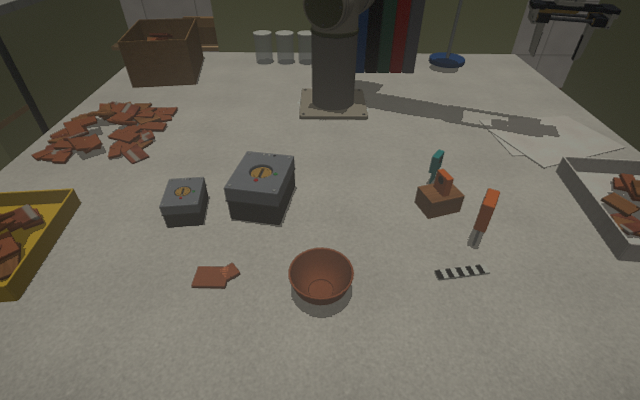

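The top view shows the following, by pixel:

| Thing | Candidates |
|---|---|
| Key | Small orange key in the wooden stand at (196,232): **chosen**. Larger orange key standing free at (174,182): rejected. Turquoise key at (188,280): rejected. |
| Box | Large box at (383,240): **chosen**. Small box at (457,230): rejected. |

The bowl (324,135), sherd (404,155) and scale bar (212,157) must be left alone. In the scene view, the key in the stand is at (445,182) and the large box at (262,185).

```bash
cat > h.py <<'E'
import numpy as np, cv2
def ray(c,u,v,z):
    u=np.atleast_1d(u);v=np.atleast_1d(v)
    d=np.stack([(u-c["cx"])/c["fx"],(v-c["cy"])/c["fy"],np.ones(len(u))],1)@c["R"]
    o=-c["R"].T@c["t"]
    return (o+d*((z-o[2])/d[:,2])[:,None])[:,:2]
def cloud(c):
    v,u=np.mgrid[:400,:640]; Z=c["depth"]
    p=np.stack([(u-c["cx"])/c["fx"]*Z,(v-c["cy"])/c["fy"]*Z,Z],2)
    return (p-c["t"])@c["R"]
def rect(p):
    (x,y),(w,h),a=cv2.minAreaRect((p*1000).astype(np.float32)); return [round(k,1) for k in (x,y,w,h,a)]
E
python3 - <<'E'
from h import *
c=dict(np.load("top.npz")); s=dict(np.load("scene.npz"))
def roi(m,x0,x1,y0,y1):
    k=np.zeros_like(m);k[y0:y1,x0:x1]=m[y0:y1,x0:x1]; return k
def big(m):
    n,l,st,ce=cv2.connectedComponentsWithStats(m.astype(np.uint8)); i=1+np.argmax(st[1:,4]); return l==i
for nm,c,rb,rk,rs in (("top",c,(340,425,195,285),(185,207,215,250),(175,230,210,260)),("scene",s,(220,300,145,230),(436,456,165,198),(410,470,165,220))):
    im=c["image"]; hsv=cv2.cvtColor(im,cv2.COLOR_RGB2HSV).astype(int); H,S,V=hsv[...,0],hsv[...,1],hsv[...,2]
    P=cloud(c); z=P[...,2]
    def rep(t,m,zz):
        m=big(m); v,u=np.nonzero(m); print(nm,t,len(u),"px",u.mean().round(1),v.mean().round(1),"ray",rect(ray(c,u,v,zz)),"zmed",np.median(z[m]).round(4),"cloud",rect(P[m][:,:2]))
    rep("boxtop",roi((abs(z-.09)<.007),*rb),.09)
    rep("keytop",roi((abs(z-.091)<.006)&(z>.08),*rk),.091)
    rep("standtop",roi((abs(z-.045)<.006),*rs),.045)
    rep("red",roi((S>150)&((H<6)|(H>174))&(V>80),*rb),.09)
    rep("green",roi((S>100)&(H>40)&(H<90),*rb),.09)
    rep("brass",roi((S>90)&(H>12)&(H<32),*rb),.081)
    rep("orange",roi((S>170)&(H<12)&(V>110),*rk),.091)
a=cv2.imread("pics/top0.png"); b=cv2.imread("pics/scene0.png")
f=lambda i,x,y:cv2.resize(i[y:y+75,x:x+100],(400,300),interpolation=cv2.INTER_CUBIC)
cv2.imwrite("pics/crop1.png",np.vstack([np.hstack([f(a,150,200),f(a,335,203)]),np.hstack([f(b,410,150),f(b,212,145)])]))
E
```

```text
top boxtop 3438 px 383.3 239.6 ray [522.1, -165.2, 110.2, 140.1, 79.7] zmed 0.0891 cloud [522.3, -165.6, 110.5, 140.7, 79.7]
top keytop 156 px 194.7 230.5 ray [532.2, 222.0, 40.3, 16.3, 18.0] zmed 0.0901 cloud [532.7, 222.8, 39.7, 16.1, 17.3]
top standtop 797 px 201.7 234.4 ray [532.3, 222.3, 60.8, 81.0, 18.0] zmed 0.0443 cloud [532.6, 223.3, 61.0, 81.3, 17.9]
top red 10 px 386.2 223.0 ray [555.0, -172.1, 4.2, 6.3, 1.0] zmed 0.0907 cloud [554.9, -172.1, 4.6, 6.7, 6.6]
top green 10 px 367.8 233.0 ray [533.5, -132.8, 4.1, 6.2, 1.0] zmed 0.0911 cloud [533.3, -132.9, 4.2, 6.7, 6.0]
top brass 349 px 382.7 239.7 ray [521.9, -165.6, 43.7, 45.5, 1.0] zmed 0.0836 cloud [469.8, -111.2, 45.7, 194.5, 43.5]
top orange 36 px 192.9 228.9 ray [535.0, 223.6, 27.5, 12.8, 18.2] zmed 0.0904 cloud [535.0, 224.1, 28.2, 12.9, 14.1]
scene boxtop 2136 px 259.6 173.4 ray [526.7, -168.1, 112.8, 149.5, 80.0] zmed 0.0896 cloud [523.0, -168.7, 110.5, 142.9, 79.8]
scene keytop 112 px 444.5 174.8 ray [536.7, 217.7, 44.5, 19.8, 18.3] zmed 0.0901 cloud [533.0, 219.3, 39.0, 16.2, 17.9]
scene standtop 543 px 438.6 193.7 ray [535.8, 217.2, 65.7, 83.4, 17.9] zmed 0.0445 cloud [532.4, 218.8, 63.1, 80.2, 18.5]
scene red 5 px 255.8 179.6 ray [555.1, -173.2, 3.5, 4.5, 0.4] zmed 0.0901 cloud [555.9, -173.7, 4.5, 3.6, 35.0]
scene green 5 px 275.2 173.6 ray [533.6, -136.4, 3.6, 4.2, 0.4] zmed 0.0909 cloud [535.9, -135.1, 5.4, 3.5, 57.8]
scene brass 160 px 260.9 172.0 ray [515.2, -168.8, 37.2, 43.1, 0.4] zmed 0.0845 cloud [830.4, -116.8, 668.7, 42.3, 9.4]
scene orange 7 px 441.7 170.6 ray [523.4, 216.2, 7.4, 7.4, 1.9] zmed 0.0905 cloud [521.8, 215.3, 6.2, 8.5, 27.2]
```

View pics/crop1.png

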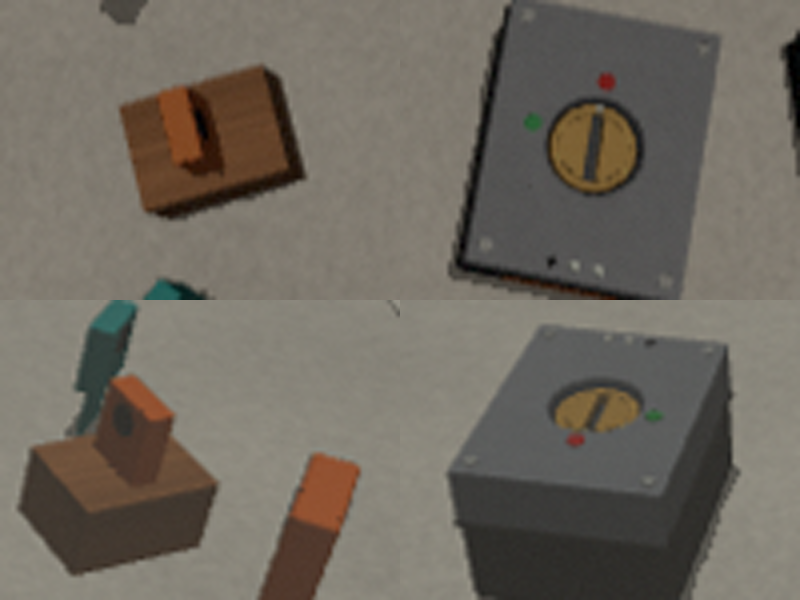

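The crop confirms the choice. The small orange key is in the wooden stand at about (0.5326, 0.221), yaw 18°. The large box is at about (0.5226, -0.167), yaw -10.2°, with the slot locked at red. I'll grip so that tool y points to -72°, which leaves joint 6 room for the turn.

The rows are not in the units I measure in: shifts go in shares of 50 mm and turns go in shares of pi/2 rad. I convert before sending: -0.037 m is -0.74, -0.0194 m is -0.388, 0.149 rad / 1.5708 = 0.0949.

```bash
python3 -m inch '[[0.05,[-0.74,-0.388,0],0],[0.05,[-0.74,-0.388,0],0],[0.05,[-0.74,-0.388,0],0],[0.05,[-0.74,-0.388,0],0],[0.05,[-0.74,-0.388,0],0],[0.05,[-0.74,-0.388,0],0],[0.05,[-0.74,-0.388,0],0],[0.05,[-0.74,-0.388,0],0],[0.05,[-0.74,-0.388,0],0],[0.05,[-0.74,-0.388,0],0],[0.05,[-0.74,-0.388,0],0],[0.05,[-0.74,-0.388,0],0],[0.05,[0,0,0],0.0949],[0.05,[0,0,0],0.0949],[0.05,[0,0,0],0.0949],[0.05,[0,0,0],0.0949],[0.05,[0,0,0],0.0949],[0.05,[0,0,0],0.0949],[0.05,[0,0,0],0.0949],[0.05,[0,0,0],0.0949]]' 15
python3 -m inch '[[0.05,[0,0,0],0.0949],[0.05,[0,0,0],0.0949],[0.05,[0,0,0],0.0949],[0.05,[0,0,0],0.0949],[0.05,[0,0,0],0.0949],[0.05,[0,0,0],0.0949],[0.05,[0,0,0],0.0949],[0.05,[0,0,0],0.0949],[0.05,[0,0,0],0.0929],[0.05,[0,0,0],0]]'
cat >> h.py <<'E'
from scipy.spatial.transform import Rotation
def pose():
    from plant import sensors
    s=sensors.read_state(); R=Rotation.from_rotvec(s["orientation"]).as_matrix()
    return s,np.array(s["tool_pos"]),R
def togo(x,y,z,yang):
    s,p,R=pose(); d=R.T@(np.array([x,y,z])-p); a=np.arctan2(R[1,1],R[0,1])
    print("t",s["t"],"pos",p.round(4),"yang",a.round(3),"tilt",R[2].round(4),"F",np.round(s["force"],2),"M",np.round(s["wrist_torque"],3),"op",s["opening"],"q",np.round(s["q"],2))
    print("go",d.round(4),"turn",round(-((yang-a+np.pi)%(2*np.pi)-np.pi),3))
E
python3 - <<'E'
from h import *
from plant import read_camera
togo(.5326,.221,.066,-1.2566)
c=read_camera("wrist"); np.savez("w1.npz",**c); cv2.imwrite("pics/w1.png",c["image"][:,:,::-1]); print(-c["R"].T@c["t"],c["R"].round(2).tolist(),c["fx"])
P=cloud(c)
for nm,m,z in(("key",abs(P[...,2]-.091)<.006,.091),("stand",abs(P[...,2]-.045)<.004,.045)):
    m&=np.hypot(P[...,0]-.5326,P[...,1]-.221)<.055
    v,u=np.nonzero(m); print(nm,len(u),u.mean(),v.mean(),rect(ray(c,u,v,z)),rect(P[m][:,:2]))
E
```

```text
t: 2.1
tool_pos: [0.5319, 0.2207, 0.232]
orientation: [-2.136, -2.303, 0.001]
force: [-0.1, -0.3, -0.1]
opening: 0.0498
gripper_force: 0.0
t: 3.1
tool_pos: [0.5319, 0.2207, 0.2321]
orientation: [3.103, 0.487, -0.001]
force: [0.4, 0.1, -0.4]
opening: 0.0502
gripper_force: 0.0
t 3.1 pos [0.5319 0.2207 0.2321] yang -1.259 tilt [-9.e-04  0.e+00 -1.e+00] F [ 0.42  0.14 -0.42] M [ 0.022  0.207 -0.031] op 0.05015919700751391 q [ 0.3   0.07  1.56 -0.    1.52  1.56]
go [ 9.000e-04 -1.000e-04  1.661e-01] turn -0.003
[0.59410083 0.24113117 0.38490983] [[0.31, -0.95, 0.0], [-0.92, -0.3, 0.24], [-0.23, -0.07, -0.97]] 316.4933827389415
key 687 321.3377001455604 191.7816593886463 [531.8, 221.7, 38.9, 16.2, 17.9] [531.7, 221.6, 39.1, 16.5, 17.2]
stand 3267 321.4805632078359 181.6183042546679 [531.3, 221.7, 60.0, 80.2, 17.9] [531.1, 221.6, 60.1, 80.0, 17.8]
```

View pics/w1.png

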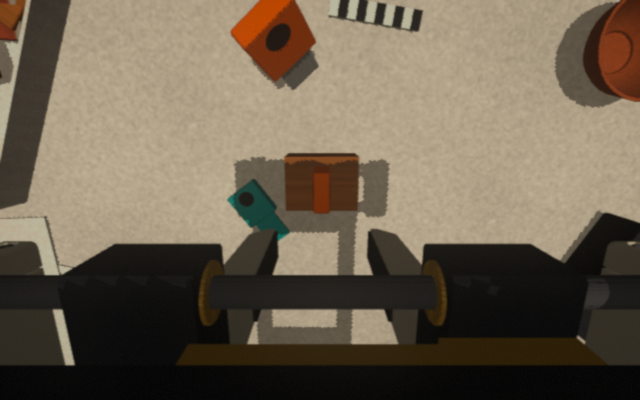

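The wrist view shows the stand key at (321,192) below and ahead of the fingers. The turquoise key at (258,208) is clear of the finger paths. The wrist camera puts the key at (0.5318, 0.2217). I'll descend and grip.

Scaled: 0.03 m is 0.6, -0.001 m is -0.02, 0.001 rad / 1.5708 = 0.0006.

```bash
python3 -m inch '[[0.05,[0,-0.02,0.6],0.0006],[0.05,[0,0,0.6],0],[0.05,[0,0,0.6],0],[0.05,[0,0,0.6],0],[0.05,[0,0,0.6],0],[0.05,[0,0,0.32],0],[0.05,[0,0,0],0],[0.05,[0,0,0],0],[0.014,[0,0,0],0],[0.014,[0,0,0],0],[0.014,[0,0,0],0],[0.014,[0,0,0],0],[0.014,[0,0,0],0],[0.014,[0,0,0],0]]' 35
python3 -c "
from h import *
togo(.5318,.2217,.066,-1.258)"
```

```text
t: 4.55
tool_pos: [0.532, 0.2218, 0.067]
orientation: [-3.103, -0.489, -0.001]
force: [-0.3, -0.2, 2.2]
opening: 0.0156
gripper_force: 35.0
t 4.55 pos [0.532  0.2218 0.067 ] yang -1.258 tilt [ 4.e-04  0.e+00 -1.e+00] F [-0.34 -0.16  2.19] M [-0.066  0.235  0.038] op 0.01561050321838983 q [ 0.31  0.21  1.72 -0.    1.22  1.56]
go [-0.0002 -0.      0.001 ] turn 0.0
```

Scaled: 0.0367 m is 0.734, -0.03 m is -0.6, 0.13 rad / 1.5708 = 0.0828.

```bash
python3 -m inch '[[0.014,[0,0,-0.4],0],[0.014,[0,0,-0.6],0],[0.014,[0,0,-0.6],0],[0.014,[0,0,-0.6],0],[0.014,[0,0,-0.6],0],[0.014,[-0.256,0.734,0],0],[0.014,[-0.256,0.734,0],0],[0.014,[-0.256,0.734,0],0],[0.014,[-0.256,0.734,0],0],[0.014,[-0.256,0.734,0],0],[0.014,[-0.256,0.734,0],0],[0.014,[-0.256,0.734,0],0],[0.014,[-0.256,0.734,0],0],[0.014,[-0.256,0.734,0],0],[0.014,[-0.256,0.734,0],0],[0.014,[0,0,0],0.0764],[0.014,[0,0,0],0.0764],[0.014,[0,0,0],0.0764],[0.014,[0,0,0],0.0828],[0.014,[0,0,0],0]]' 45
python3 - <<'E'
from h import *
from plant import read_camera
togo(.5225,-.167,.2,-1.749)
c=read_camera("wrist"); np.savez("w2.npz",**c); cv2.imwrite("pics/w2.png",c["image"][:,:,::-1])
P=cloud(c); m=abs(P[...,2]-.09)<.006
m&=np.hypot(P[...,0]-.5225,P[...,1]+.167)<.1
v,u=np.nonzero(m); print("box",len(u),u.mean(),v.mean(),rect(ray(c,u,v,.09)),rect(P[m][:,:2]))
hsv=cv2.cvtColor(c["image"],cv2.COLOR_RGB2HSV).astype(int); H,S,V=[hsv[...,i] for i in range(3)]
near=np.hypot(P[...,0]-.5225,P[...,1]+.167)<.05
for n,m,z in(("red",(S>150)&((H<6)|(H>174))&(abs(P[...,2]-.09)<.006),.09),("green",(S>100)&(H>40)&(H<90),.09),("brass",(S>90)&(H>12)&(H<32)&(P[...,2]<.09),.083)):
    v,u=np.nonzero(m&near)
    if len(u): print(n,len(u),u.mean(),v.mean(),np.median(P[...,2][m&near]),rect(ray(c,u,v,z)))
E
```

```text
t: 6.55
tool_pos: [0.5228, -0.1669, 0.2064]
orientation: [-3.129, 0.281, 0.001]
force: [-0.0, -0.0, 0.5]
opening: 0.0162
gripper_force: 41.8
t 6.55 pos [ 0.5228 -0.1669  0.2064] yang -1.75 tilt [-4.e-04 -1.e-04 -1.e+00] F [-0.05 -0.01  0.52] M [ 0.026  0.149 -0.015] op 0.016172732652717365 q [-0.4   0.01  1.67 -0.    1.47  1.35]
go [-0.0003  0.0002  0.0064] turn -0.001
box 13448 322.514500297442 172.46594289113622 [535.6, -169.6, 110.4, 108.9, 79.7] [535.6, -169.6, 110.4, 109.1, 79.7]
red 84 322.32142857142856 162.4047619047619 0.09192943324054831 [553.9, -172.9, 7.7, 7.7, 79.7]
green 83 286.421686746988 213.72289156626505 0.09202195708225565 [346.9, -151.0, 282.7, 259.1, 47.5]
brass 1426 322.124824684432 193.85343618513323 0.085366778004867 [524.2, -167.1, 45.1, 40.4, 79.7]
```

View pics/w2.png

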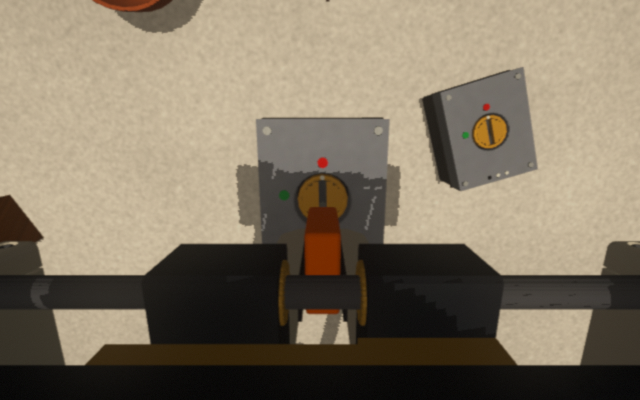

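The wrist view shows the fastener at (322,197), the red dot at (322,162) and the white dot towards red. The orange handle is square in the grip at (322,255). The wrist data put the axis at (0.5204, -0.1668). I'll shift -2 mm along tool x and lower the key towards the head.

Scaled: 0.02 m is 0.4, 0.015 m is 0.3.

```bash
python3 -m inch '[[0.014,[-0.044,0.006,0.4],0],[0.014,[0,0,0.4],0],[0.014,[0,0,0.3],0],[0.014,[0,0,0.12],0],[0.014,[0,0,0],0],[0.014,[0,0,0],0]]'
python3 -c "
from h import *
togo(.5204,-.1668,.14,-1.75)"
python3 -m inch '[[0.014,[0,0,0.04],0],[0.014,[0,0,0.04],0],[0.014,[0,0,0],0]]'
python3 -m inch '[[0.014,[0,0,0.04],0],[0.014,[0,0,0.04],0],[0.014,[0,0,0],0]]'
```

```text
t: 7.2
tool_pos: [0.5212, -0.1669, 0.1464]
orientation: [3.129, -0.277, 0.001]
force: [0.2, -0.4, -0.9]
opening: 0.0158
gripper_force: 41.8
t 7.2 pos [ 0.5212 -0.1669  0.1464] yang -1.747 tilt [ 8.e-04  2.e-04 -1.e+00] F [ 0.18 -0.4  -0.87] M [-0.051  0.168  0.034] op 0.015833168882326807 q [-0.4   0.05  1.74  0.    1.36  1.34]
go [-0.0008  0.      0.0064] turn 0.003
t: 7.5
tool_pos: [0.5209, -0.1668, 0.1418]
orientation: [3.129, -0.278, 0.0]
force: [0.8, 0.1, 0.2]
opening: 0.016
gripper_force: 41.8
t: 7.8
tool_pos: [0.5206, -0.1667, 0.1372]
orientation: [-3.129, 0.278, 0.001]
force: [0.0, -1.0, -0.5]
opening: 0.0158
gripper_force: 41.8
```

Scaled: 0.002 m is 0.04.

```bash
for i in 1 2; do :; done; python3 -m inch '[[0.014,[0,0,0.04],0],[0.014,[0,0,0],0]]' | egrep "pos|force:"
python3 -m inch '[[0.014,[0,0,0.04],0],[0.014,[0,0,0],0]]' | egrep "pos|force:"
python3 -m inch '[[0.014,[0,0,0.04],0],[0.014,[0,0,0],0]]' | egrep "pos|force:"
```

```text
tool_pos: [0.5206, -0.1667, 0.1353]
force: [0.1, -0.5, -0.9]
gripper_force: 41.8
tool_pos: [0.5206, -0.1667, 0.1333]
force: [-0.2, -0.4, -0.7]
gripper_force: 41.8
tool_pos: [0.521, -0.1668, 0.1319]
force: [-1.3, 0.5, 3.5]
gripper_force: 41.8
```

Contact is at tip z of about 0.076, which matches the slot floor (face about 0.084). Now I'll press.

Scaled: 0.002 m is 0.04.

```bash
python3 -m inch '[[0.014,[0,0,0.04],0],[0.014,[0,0,0],0]]' | egrep "pos|force:"
python3 -m inch '[[0.014,[0,0,0.03],0],[0.014,[0,0,0],0]]' | egrep "pos|force:"
python3 -m inch '[[0.014,[0,0,0.02],0],[0.014,[0,0,0],0]]' | egrep "pos|force:"
```

```text
tool_pos: [0.521, -0.1668, 0.1299]
force: [-2.2, 0.9, 5.1]
gripper_force: 41.8
tool_pos: [0.521, -0.1668, 0.1286]
force: [-1.9, 0.5, 7.1]
gripper_force: 41.8
tool_pos: [0.521, -0.1669, 0.1278]
force: [-2.6, 1.3, 7.7]
gripper_force: 41.8
```

```bash
python3 -m inch '[[0.014,[-0.016,0,0.014],0],[0.014,[0,0,0],0]]' | egrep "pos|force:"
python3 -m inch '[[0.014,[0,0,0],-0.0318],[0.014,[0,0,0],-0.0318],[0.014,[0,0,0],-0.0318],[0.014,[0,0,0],-0.0318],[0.014,[0,0,0],-0.0318],[0.014,[0,0,0],0]]' | egrep "pos|force:"
python3 -c "
from h import *
togo(.5204,-.1668,.1272,-.3)"
```

```text
tool_pos: [0.5209, -0.1669, 0.1275]
force: [-0.6, 0.7, 7.9]
gripper_force: 41.8
tool_pos: [0.5211, -0.167, 0.1277]
force: [-0.5, 0.1, 6.9]
gripper_force: 41.8
t 9.8 pos [ 0.5211 -0.167   0.1277] yang -1.496 tilt [ 0.0025  0.0011 -1.    ] F [-0.53  0.14  6.88] M [ 0.077  0.191 -0.083] op 0.01600426403222099 q [-0.4   0.06  1.76  0.    1.32  1.09]
go [-0.0007 -0.0002  0.0005] turn -1.196
```

Scaled: 0.001 m is 0.02, -0.0005 m is -0.01, -0.05 rad / 1.5708 = -0.0318.

```bash
python3 -m inch '[[0.014,[-0.01,0,0.02],0],[0.014,[0,0,0],-0.0318],[0.014,[0,0,0],-0.0318],[0.014,[0,0,0],0]]' | egrep "pos|force:"
python3 -c "
from h import *
togo(.5204,-.1668,.1272,-.3)"
```

```text
tool_pos: [0.521, -0.1671, 0.127]
force: [0.7, 0.4, 8.0]
gripper_force: 41.8
t 10.2 pos [ 0.521  -0.1671  0.127 ] yang -1.396 tilt [ 0.0033  0.0017 -1.    ] F [0.66 0.44 8.01] M [ 0.188 -0.025 -0.045] op 0.015953065174933622 q [-0.4   0.06  1.76  0.    1.32  0.99]
go [-0.0005 -0.0003 -0.0002] turn -1.096
```

Torque stays small, so the head is turning. I'll continue in stages.

Scaled: 0.0004 m is 0.008, -0.08 rad / 1.5708 = -0.0509.

```bash
python3 -m inch '[[0.014,[0,0,0.008],-0.0509],[0.014,[0,0,0],-0.0509],[0.014,[0,0,0],-0.0509],[0.014,[0,0,0],-0.0509],[0.014,[0,0,0],-0.0509],[0.014,[0,0,0],-0.0509],[0.014,[0,0,0],0]]' | egrep "pos|force:"
python3 -c "
from h import *
togo(.5204,-.1668,.1265,-.3)"
python3 -m inch '[[0.014,[0,0,0],-0.0509],[0.014,[0,0,0],-0.0509],[0.014,[0,0,0],-0.0509],[0.014,[0,0,0],-0.0509],[0.014,[0,0,0],0]]' | egrep "pos|force:"
python3 -c "
from h import *
togo(.5204,-.1668,.1265,-.3)"
```

```text
tool_pos: [0.5212, -0.1673, 0.127]
force: [0.4, -1.1, 9.7]
gripper_force: 41.8
t 10.9 pos [ 0.5212 -0.1673  0.127 ] yang -0.915 tilt [ 0.0023  0.0037 -1.    ] F [ 0.4  -1.11  9.67] M [ 0.043 -0.036 -0.053] op 0.015596539317502652 q [-0.4   0.06  1.76  0.    1.32  0.51]
go [-0.0003 -0.0009  0.0005] turn -0.615
tool_pos: [0.5212, -0.1674, 0.127]
force: [0.8, -0.4, 8.5]
gripper_force: 41.8
t 11.4 pos [ 0.5212 -0.1674  0.127 ] yang -0.595 tilt [ 9.0e-04  4.4e-03 -1.0e+00] F [ 0.77 -0.39  8.49] M [-0.069 -0.096 -0.058] op 0.015857928386099014 q [-0.4   0.06  1.76  0.    1.32  0.19]
go [ 0.     -0.001   0.0005] turn -0.295
```

Scaled: -0.07 rad / 1.5708 = -0.0446.

```bash
python3 -m inch '[[0.014,[0,0,0],-0.0446],[0.014,[0,0,0],-0.0446],[0.014,[0,0,0],-0.0382],[0.014,[0,0,0],-0.0382],[0.014,[0,0,0],-0.0382],[0.014,[0,0,0],0]]' | egrep "pos|force:"
python3 -c "
from h import *
togo(.5204,-.1668,.1265,-.3)
from plant import read_camera
c=read_camera('wrist'); cv2.imwrite('pics/w3.png',c['image'][100:300,190:450,::-1].repeat(3,0).repeat(3,1))"
```

```text
tool_pos: [0.5214, -0.1674, 0.127]
force: [1.5, -0.7, 8.3]
gripper_force: 41.8
t 12.0 pos [ 0.5214 -0.1674  0.127 ] yang -0.276 tilt [-5.0e-04  4.8e-03 -1.0e+00] F [ 1.54 -0.66  8.31] M [-0.131 -0.249 -0.051] op 0.015868507850649326 q [-0.4   0.06  1.76  0.    1.32 -0.13]
go [ 0.0003 -0.0011  0.0005] turn 0.024
```

View pics/w3.png

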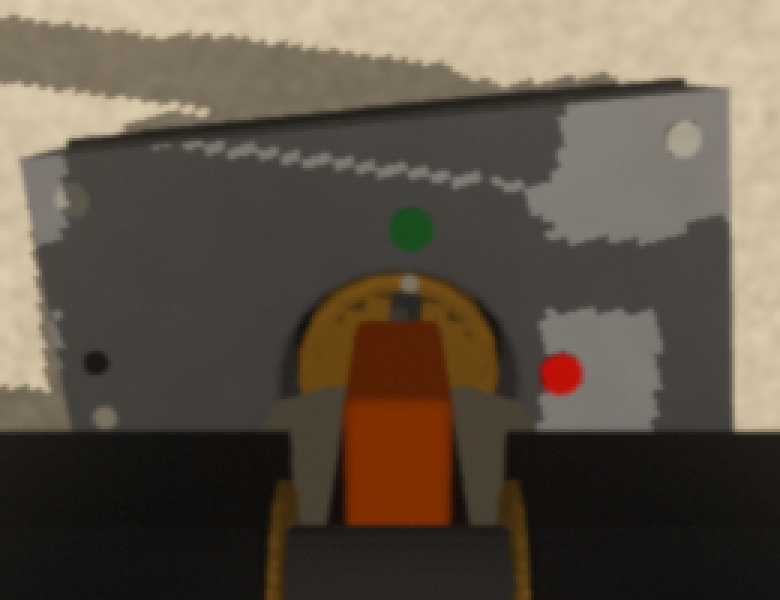

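The white dot at (409,283) points straight at the green dot (411,228), so the fastener is open. I'll ease off the turn within the play, let the head rise and withdraw.

Scaled: -0.002 m is -0.04, 0.05 rad / 1.5708 = 0.0318.

```bash
python3 -m inch '[[0.014,[0,0,0],0.0318],[0.014,[0,0,-0.04],0],[0.014,[0,0,-0.04],0],[0.014,[0,0,-0.04],0],[0.014,[0,0,-0.04],0],[0.014,[0,0,0],0]]' | egrep "pos|force:"
python3 -m inch '[[0.014,[0,0,-0.06],0],[0.014,[0,0,-0.12],0],[0.014,[0,0,-0.3],0],[0.014,[0,0,-0.6],0],[0.014,[0,0,-0.6],0],[0.014,[0,0,0],0]]' | egrep "pos|force:"
python3 -c "
from h import *
togo(.532,.2218,.207,-1.258)
from plant import read_camera
c=read_camera('wrist'); a=c['image'][100:300,190:450,::-1].repeat(3,0).repeat(3,1)
cv2.imwrite('pics/w4.png',a)"
```

```text
tool_pos: [0.5203, -0.167, 0.1332]
force: [4.1, -1.8, 2.1]
gripper_force: 41.9
tool_pos: [0.5215, -0.1674, 0.2228]
force: [1.6, -0.3, 0.1]
gripper_force: 41.8
t 13.25 pos [ 0.5215 -0.1674  0.2228] yang -0.328 tilt [-6.e-04  7.e-03 -1.e+00] F [ 1.6  -0.3   0.11] M [-0.008  0.04   0.037] op 0.015844945222017633 q [-0.4  -0.01  1.66 -0.    1.49 -0.08]
go [ 0.3719 -0.1155  0.0148] turn 0.93
```

View pics/w4.png

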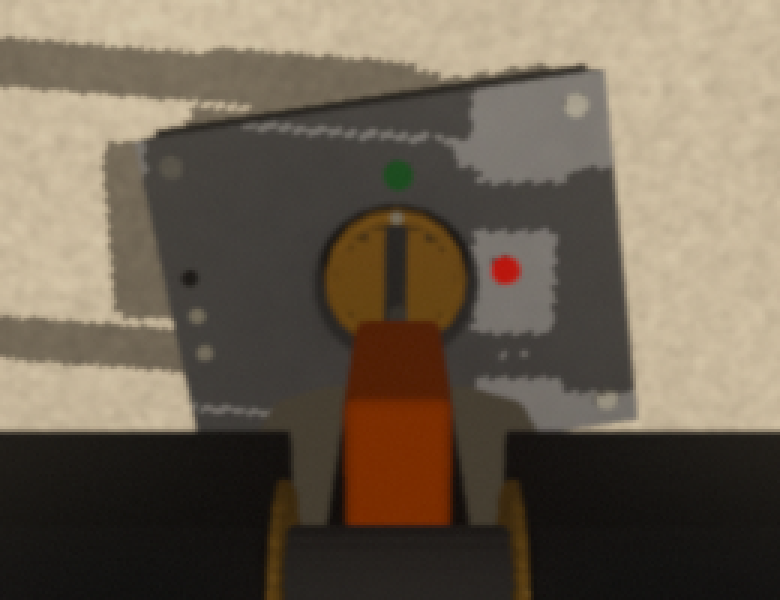

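The slot points to green: white dot (397,217), green dot (397,175). The key has not slipped in the grip. Back to the stand.

Scaled: 0.0372 m is 0.744, -0.0116 m is -0.232, 0.133 rad / 1.5708 = 0.0847.

```bash
python3 -m inch '[[0.014,[0.744,-0.232,0],0],[0.014,[0.744,-0.232,0],0],[0.014,[0.744,-0.232,0],0],[0.014,[0.744,-0.232,0],0],[0.014,[0.744,-0.232,0],0],[0.014,[0.744,-0.232,0],0],[0.014,[0.744,-0.232,0],0],[0.014,[0.744,-0.232,0],0],[0.014,[0.744,-0.232,0],0],[0.014,[0.744,-0.232,0],0],[0.014,[0,0,0],0.0847],[0.014,[0,0,0],0.0847],[0.014,[0,0,0],0.0847],[0.014,[0,0,0],0.0847],[0.014,[0,0,0],0.0847],[0.014,[0,0,0],0.0847],[0.014,[0,0,0],0.084],[0.014,[0,0,0],0],[0.014,[0,0,0],0]]' | egrep "pos|force:"
python3 - <<'E'
from h import *
togo(.532,.2218,.067,-1.258)
from plant import read_camera
c=read_camera("wrist"); P=cloud(c); cv2.imwrite("pics/w5.png",c["image"][:,:,::-1])
m=(abs(P[...,2]-.045)<.004)&(np.hypot(P[...,0]-.5318,P[...,1]-.2217)<.055)
v,u=np.nonzero(m); print(len(u),rect(ray(c,u,v,.045)),rect(P[m][:,:2]))
E
```

```text
tool_pos: [0.5289, 0.2227, 0.2161]
force: [0.0, 0.1, 0.0]
gripper_force: 41.8
t 15.2 pos [0.5289 0.2227 0.2161] yang -1.254 tilt [-2.e-03  1.e-04 -1.e+00] F [0.01 0.15 0.01] M [-0.063  0.125  0.028] op 0.015650042788232035 q [ 0.31  0.07  1.58 -0.    1.49  1.56]
go [0.003  0.0018 0.1491] turn 0.004
3971 [531.4, 221.7, 60.4, 80.3, 18.2] [531.2, 221.6, 60.2, 80.2, 18.0]
```

View pics/w5.png

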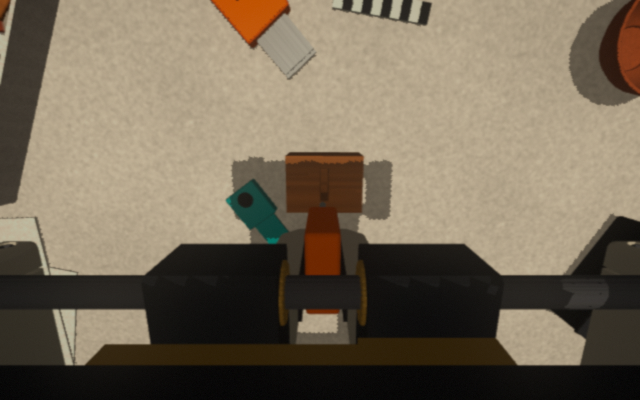

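The stand's slot is at (324,195), empty and in line with the key at (322,255). I'll correct by 3 mm and 1.8 mm and descend to just above the slot.

Scaled: 0.03 m is 0.6, 0.003 m is 0.06, 0.004 rad / 1.5708 = 0.0025.

```bash
python3 -m inch '[[0.014,[0.06,0.036,0.4],0.0025],[0.014,[0,0,0.6],0],[0.014,[0,0,0.6],0],[0.014,[0,0,0.36],0],[0.014,[0,0,0],0],[0.014,[0,0,0],0]]' | egrep "force:"
python3 -c "
from h import *
togo(.532,.2218,.067,-1.258)"
```

```text
force: [0.5, 0.3, -0.1]
gripper_force: 41.8
t 15.85 pos [0.5328 0.2221 0.1192] yang -1.26 tilt [-7.e-04 -0.e+00 -1.e+00] F [ 0.46  0.26 -0.11] M [-0.002  0.154 -0.008] op 0.0156859902865303 q [0.31 0.15 1.68 0.   1.31 1.57]
go [-0.0008  0.      0.0522] turn -0.002
```

Scaled: 0.005 m is 0.1, -0.0007 m is -0.014.

```bash
python3 -m inch '[[0.014,[-0.014,0,0.1],0],[0.014,[0,0,0.1],0],[0.014,[0,0,0.1],0],[0.014,[0,0,0],0]]' | egrep "pos|force:"
python3 -m inch '[[0.014,[0,0,0.16],0],[0.014,[0,0,0.16],0],[0.014,[0,0,0.16],0],[0.014,[0,0,0.16],0],[0.014,[0,0,0],0]]' | egrep "pos|force:"
python3 -c "
from h import *
togo(.532,.2218,.067,-1.258)"
```

```text
tool_pos: [0.5319, 0.2218, 0.1034]
force: [-0.6, -0.3, -0.2]
gripper_force: 41.8
tool_pos: [0.5311, 0.2215, 0.07]
force: [1.1, 0.7, -0.7]
gripper_force: 41.8
t 16.75 pos [0.5311 0.2215 0.07  ] yang -1.262 tilt [-0.003  0.    -1.   ] F [ 1.11  0.69 -0.71] M [-0.048  0.178 -0.009] op 0.015890435151412537 q [ 0.31  0.2   1.71 -0.    1.23  1.57]
go [ 0.001 -0.     0.003] turn -0.004
```

Scaled: 0.002 m is 0.04, 0.001 m is 0.02.

```bash
python3 -m inch '[[0.014,[0.014,0,0.04],0],[0.014,[0,0,0.02],0],[0.014,[0,0,0],0],[0.014,[0,0,0],0]]' | egrep "pos|force:"
python3 -m inch '[[0.014,[0,0,0.016],0],[0.014,[0,0,0],0]]' | egrep "pos|force:"
```

```text
tool_pos: [0.5332, 0.2222, 0.0694]
force: [0.5, -0.6, -0.1]
gripper_force: 41.8
tool_pos: [0.533, 0.2221, 0.0683]
force: [-0.1, 0.3, -0.0]
gripper_force: 41.8
```

Scaled: 0.001 m is 0.02, -0.0008 m is -0.016.

```bash
python3 -m inch '[[0.014,[-0.016,0,0.02],0],[0.014,[0,0,0],0]]' | egrep "pos|force:"
python3 -m inch '[[0.014,[0,0,0.02],0],[0.014,[0,0,0],0]]' | egrep "pos|force:"
```

```text
tool_pos: [0.532, 0.2218, 0.0671]
force: [1.1, -0.1, -0.9]
gripper_force: 41.8
tool_pos: [0.5321, 0.2218, 0.0669]
force: [-3.9, -0.4, 5.5]
gripper_force: 41.8
```

Shoulders are home (5.5 N at the original height). Release, rise and check.

Scaled: -0.03 m is -0.6, -0.02 m is -0.4.

```bash
python3 -m inch '[[0.02,[0,0,0],0],[0.05,[0,0,0],0],[0.05,[0,0,0],0],[0.05,[0,0,0],0],[0.05,[0,0,-0.4],0],[0.05,[0,0,-0.6],0],[0.05,[0,0,-0.6],0],[0.05,[0,0,-0.6],0],[0.05,[0,0,-0.6],0],[0.05,[0,0,-0.6],0],[0.05,[0,0,0],0],[0.05,[0,0,0],0]]' | egrep "pos|open|force:"
python3 - <<'E'
from h import *
from plant import read_camera
c=read_camera("wrist"); P=cloud(c); r=np.hypot(P[...,0]-.5318,P[...,1]-.2217)<.055
for n,m in(("key",(abs(P[...,2]-.091)<.006)&r),("stand",(abs(P[...,2]-.045)<.004)&r)):
    print(n,m.sum(),np.median(P[...,2][m]),rect(P[m][:,:2]))
t=read_camera("top"); a=cv2.resize(t["image"][110:300,150:440,::-1],(800,524),interpolation=cv2.INTER_CUBIC); cv2.imwrite("pics/end.png",a)
P=cloud(t); m=(abs(P[...,2]-.091)<.006)&(np.hypot(P[...,0]-.5318,P[...,1]-.2217)<.03); print(m.sum())
E
```

```text
tool_pos: [0.5326, 0.222, 0.2369]
force: [-0.5, 0.6, -0.5]
opening: 0.0497
gripper_force: 0.0
key 678 0.09170296342656911 [531.0, 221.5, 40.6, 16.7, 17.2]
stand 3160 0.04585001870100333 [531.3, 221.6, 59.8, 80.1, 17.8]
158
```

View pics/end.png

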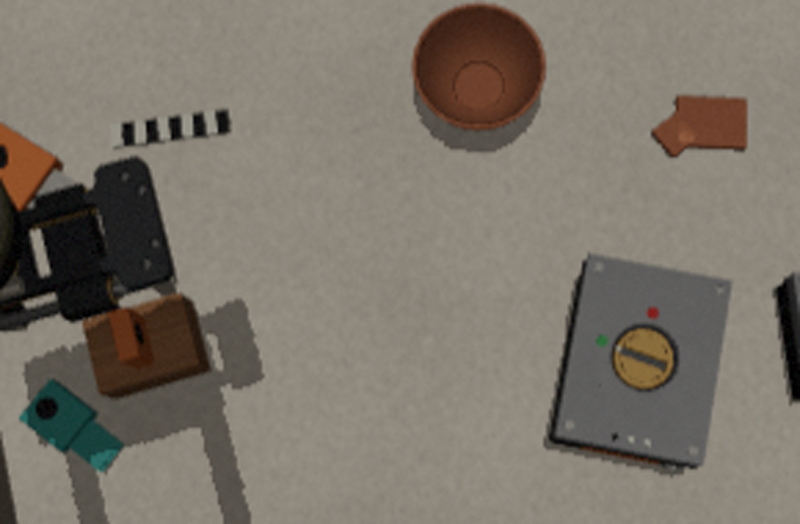

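The key is home: its top is 45.9 mm above the stand top (nominal 46), level and centred. At (645,357) the slot's white end points to green (601,341). The bowl, sherd and scale bar are where they were. The spare turquoise and large orange keys, which stood upright at first, have tipped over by themselves. The turquoise one was already down in the first wrist view, before any descent.

```bash
python3 -c "
from plant import robot
print(robot.close_job())"
```

```text
the job is handed in; nothing more can be done
None
```

The battery box is unlocked with its fastener at the green mark, the coin key is fully home in its stand, and the job is handed in; two unlisted spare keys (turquoise and large orange) tipped over during the run, with no sign that the arm touched them.

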